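# Fit the shredding disc on the food processor's splined drive

## Task

Lift the steel shredding disc off the chopping board by its red grip and put it on the food processor's splined drive shaft with the grip crosswise to the two red marks on the machine; press lightly and rock it until the teeth mesh and it slides fully home, never forcing it. Then, with the disc fully home, turn it by its grip until the grip lines up with the two red marks, and let go. Leave the shallot, the carrot and the spoon where they lie.

Things in the scene. Friction and masses are not known exactly. Their poses are not given: they have to be found in the camera images.
- disc_grip (a point): Centre of the upright red wing grip of the loose shredding disc (0.25 kg), on the disc's axis, 75 mm above its underside. The grip is a bar 44 mm long (point's x), 14 mm thick (y), 42 mm high (z, up); pinch it across its thickness. Below it: a grey hub 44 mm across, its top 54 mm above the underside, and at the foot a steel plate 140 mm across, 4 mm thick.
- disc_bore (a point): Centre of the disc's underside, where its bore opens downwards; same axes as the grip. The bore is 48 mm deep, with 6 straight inner teeth along its whole depth, 60 degrees apart; the round passage between the tooth tips is 20.4 mm across.
- drive (a point): On the axis of the food processor's upright drive shaft, at the top of its dark collar (40 mm across), 117 mm above the table. The disc's underside rests here when fully home: the grip's centre is then 75 mm above this point. x (horizontal) runs along the line through the machine's two red marks, which lie on the grey deck 84 mm either side of the shaft; crosswise is along y.
- shaft_tip (a point): Tip of the shaft, 44 mm above the drive point: a smooth nose 18 mm across, coned to 8 mm over its top 7 mm; the teeth begin 16 mm below the tip. Unmeshed, the disc stops on them 28 mm short of home. 6 flat-topped teeth, 30 mm across, 60 degrees apart, at an unknown angle each time (not in this pose); they mesh within about 4 degrees either way.
- processor: Fixed food processor base: white housing 200 by 200 mm with a round grey deck 190 mm across, 105 mm above the table; origin on the table under the shaft. The shaft turns in the motor only stiffly (about 0.15 N m): it stays put under a light press on its teeth and turns along with the disc once meshed.
- board: Fixed wooden chopping board, 300 (x) by 220 (y) by 16 mm thick, origin at the centre of its underside. The disc lies flat on it.
- shallot_mid (a point): Centre of a loose purple shallot about 62 mm long and 32 mm thick lying on the board beside the disc; leave it alone.
- carrot_mid (a point): Centre of a loose orange carrot, 175 mm long (along its own y, pointing away from the robot), 32 mm thick, lying on the table between the board and the machine; leave it alone.
- spoon_mid (a point): Point on a loose dark wooden spoon lying on the table along y, 290 mm long, 12 mm thick, beyond the machine and the board; leave it alone.
Not all that is in view belongs to the job. What is shaped like the part that bears disc_grip but orange is not meant.

How it is judged (in metres and radians):
On the way:
1. the disc is fully home on the drive while its grip still stands crosswise (30 degrees or more off the line of the red marks) (z of disc_grip in the frame of drive below 0.079 m and horizontal distance between disc_grip and drive below 0.006 m and angle between disc_grip's own z axis and vertical below 0.09 rad and angle between the x axis of disc_grip and the x axis of drive, either way round above 0.52 rad), for 0.1 s.
At the end, for the whole second after the job is handed in: The disc sits fully home on the drive shaft (within 4 mm of the collar, level within 5 degrees, on the axis within 6 mm) with its grip in line with the two red marks within 10 degrees, either way round, and is let go (z of disc_grip in the frame of drive between 0.07 and 0.079 m and horizontal distance between disc_grip and drive below 0.006 m and angle between disc_grip's own z axis and vertical below 0.09 rad and angle between the x axis of disc_grip and the x axis of drive, either way round below 0.17 rad); the robot touches nothing.
It fails at once if the disc is forced: it presses on the machine with more than 80 N (contact force between disc and processor above 80 N).
It fails at once if the shallot is moved by more than 25 mm (distance of shallot_mid from where it was at the start of the episode above 0.025 m).
It fails at once if the carrot is moved by more than 25 mm (distance of carrot_mid from where it was at the start of the episode above 0.025 m).
It fails at once if the spoon is moved by more than 25 mm (distance of spoon_mid from where it was at the start of the episode above 0.025 m).
It also fails if it takes over 64 s, if anything falls off the work surface, if the arm or the gripper's body presses on something with over 40 N, if the wrist force passes 120 N, or if a joint passes its speed limit or range.

## Robot

A 6-joint arm with a two-finger parallel gripper is mounted at the origin on the work surface. World frame = base frame: x ahead of the robot, y to its left, z up, the work surface at z = 0. Lengths are in m, angles in degrees, forces in N, time in s.
With the tool pointing down it reaches from about 0.375 to 0.9 m from the base axis. Payload 3.1 kg.
Tool frame: the origin (TCP) lies at the very end of the fingers, on their centre line; the grasp point (between the pads) lies 19 mm behind it; z points along the fingers, y is the line along which they close (so a half turn about z gives the same grasp; the last joint's range is limited). The gripper opens to 87 mm and grips with 3 to 60 N. Pads are 19 mm wide; open, the fingers measure 117 mm over their backs; the gripper's body (75 mm by 190 mm) begins 51 mm behind the grasp point.
Start: joints at [61.106, 30.224, 82.088, -0, 67.689, -10.227], TCP at [0.2, 0.592, 0.223] pointing down, gripper open.
Joint ranges: [-176.69, 176.69], [-43.24, 126.21], [12.49, 139.97], [-82, 262], [0, 151.66], [-163.58, 163.58]. Speed limits (degrees/s): [159.86, 159.86, 180, 180, 180, 180].

## Interface

Orientations are given as a 3x3 rotation matrix whose columns are the frame's x, y, z axes.
In Python, from rig import * gives the robot as it stands.
- The arm moves only by the tool jog_arm, never from a script. Its arguments are lists of equal length, an entry for each row: "delta_pos": the shift along the world's x, y, z in cm, a list of three; "turn": the turn about the world's z in degrees; "grip": the closure, from 0 (fully open) to 1 (shut). In form: {"delta_pos": [[x, y, z], ...], "turn": [turn, ...], "grip": [grip, ...]}. A call has 1 to 12 rows; each row is the pose to reach, as a shift and turn from the pose commanded when the call began; what a row does not reach only later rows make up. A row lasts 1/8 s, in which the tool goes at most 62.5 mm and 10.7 degrees, less where a joint would pass 70% of its speed; a pose out of reach is approached as far as the arm can. A call with a gripper value outside its range is refused whole. The fingers move at their own pace and stop on an object; the grip force is fixed at half the most. Time passes only in rows, so rows that repeat a pose let the fingers close. It gives the time, the measured TCP pose, the force, the opening and the grip force at its end, in the units of the state.
- read_state(): the state, without advancing time (a new reading comes with each control period).
- capture(name): name is "scene" or "top"; returns a dict with "color" (384x512x3 uint8, blue, green, red), "fovy" (degrees; the focal length in pixels is half the picture's height over the tangent of half this angle, whatever the lens; pixels are square), "cx", "cy" (the principal point, pixels), "camera_from_world" (4x4, takes a point from world to camera coordinates). Camera axes: x right, y up, looking along -z (the intrinsics and any distortion apply to the point x, -y, -z); pixel columns grow to the right and rows downward; lengths in m; the calibration is good to about 2 mm. A picture is of the moment at which its call begins. There is no depth.
- hand_in(): hands the job in; it is judged then, once.
The state is a dict: "time_s": time; "joint_positions": joint angles; "qvel": joint speeds; "tau": joint torques, N m; "position": TCP position; "tcp_rot": TCP orientation; "force": force on the tool from outside, world axes, zero at the start; "moment": the same for the moment, N m; "opening": opening from 0.0 (shut) to 1.0 (fully open); "grasp_force": force on a finger pad.
Only numpy, scipy, OpenCV 4.12 (cv2) and the standard library are available. Lean on these libraries where they do the work, as an engineer would, in place of code of your own. Each camera call takes 0.05 s, during which the arm holds its last target. There are 200 camera calls.

## Working session

There is one attempt and no reset: what is moved stays moved. The work goes in short steps, Python scripts to look and compute and a tool call to move; the robot and the scene stay as the last step left them, time stands still between calls to the robot, and variables do not carry over. Pictures are saved under pics/ and viewed, at most 10 in all, crops included, and the job is handed in when it is done.

Besides the shell and the picture viewer there is one more tool, called after ">>>" by a JSON object that holds its "api" and its "payload". jog_arm: Moves the arm, as the interface text tells. Its arguments: {"type":"object","properties":{"delta_pos":{"type":"array"},"turn":{"type":"array"},"grip":{"type":"array"}},"required":["delta_pos","turn","grip"]}

```bash
ls; mkdir -p pics
python3 - <<'E'
from rig import *
import cv2,numpy as np
for n in("scene","top"):
    c=capture(n);cv2.imwrite(f"pics/{n}0.png",c["color"]);np.savez(f"{n}0.npz",**c)
    print(n,c["fovy"],c["cx"],c["cy"],[k for k in c],np.round(c["camera_from_world"],3).tolist())
s=read_state();print(s["time_s"],s["tcp_rot"],s["position"])
E
```

```text
pics
scene 49.44001839281932 256.3709026755248 182.06983081786967 ['color', 'fovy', 'cx', 'cy', 'camera_from_world'] [[0.163, 0.987, -0.011, -0.246], [-0.767, 0.133, 0.628, 0.347], [0.621, -0.094, 0.778, -1.672], [0.0, 0.0, 0.0, 1.0]]
top 51.55159838249964 262.27965381400696 185.98652642058644 ['color', 'fovy', 'cx', 'cy', 'camera_from_world'] [[-0.001, -1.0, 0.027, 0.132], [0.983, 0.004, 0.182, -0.59], [-0.182, 0.026, 0.983, -1.123], [0.0, 0.0, 0.0, 1.0]]
0.1 [[-9.47393486e-01  3.20069795e-01 -9.53059263e-04]
 [ 3.20071028e-01  9.47391943e-01 -1.74446492e-03]
 [ 3.44570137e-04 -1.95774136e-03 -9.99998024e-01]] [0.1996822  0.59153918 0.221653  ]
```

View pics/scene0.png

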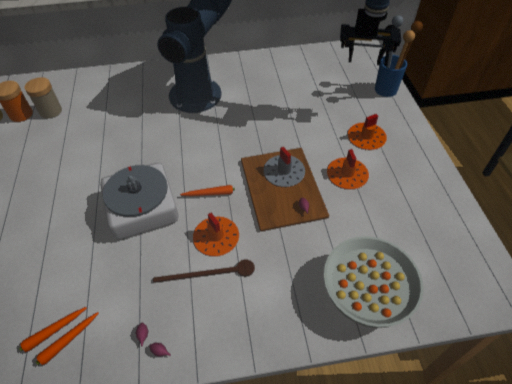

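View pics/top0.png

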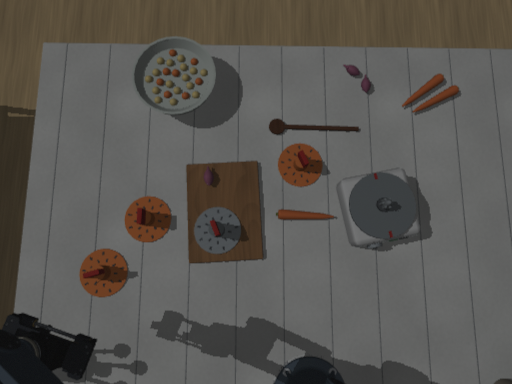

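```bash
cat > h.py <<'E'
import numpy as np,cv2
def load(n): return dict(np.load(n))
def proj(c,P):
    P=np.atleast_2d(P);M=c["camera_from_world"];q=P@M[:3,:3].T+M[:3,3]
    f=192/np.tan(np.radians(c["fovy"])/2)
    return np.c_[c["cx"]+f*q[:,0]/-q[:,2],c["cy"]+f*q[:,1]/q[:,2]]
def ray(c,uv):
    M=c["camera_from_world"];f=192/np.tan(np.radians(c["fovy"])/2)
    d=np.array([(uv[0]-c["cx"])/f,-(uv[1]-c["cy"])/f,-1]);R=M[:3,:3]
    return -R.T@M[:3,3],R.T@d
def onz(c,uv,z):
    o,d=ray(c,uv);return o+d*(z-o[2])/d[2]
def tri(cs,uvs):
    A=np.zeros((3,3));b=np.zeros(3)
    for c,uv in zip(cs,uvs):
        o,d=ray(c,uv);d/=np.linalg.norm(d);Q=np.eye(3)-np.outer(d,d);A+=Q;b+=Q@o
    return np.linalg.solve(A,b)
def redmask(im,w,hue=6):
    x0,y0,x1,y1=w;h=cv2.cvtColor(im,cv2.COLOR_BGR2HSV).astype(int)
    m=((h[...,0]<hue)|(h[...,0]>170))&(h[...,1]>140)&(h[...,2]>60)
    o=np.zeros(m.shape,np.uint8);o[y0:y1,x0:x1]=m[y0:y1,x0:x1];return o
E
python3 - <<'E'
from h import *
s,t=load("scene0.npz"),load("top0.npz")
def blobs(c,w,nm):
    n,l,st,ce=cv2.connectedComponentsWithStats(redmask(c["color"],w))
    for i in range(1,n): print(nm,st[i].tolist(),ce[i].round(1))
blobs(s,(265,135,310,185),"s grip");blobs(t,(195,208,242,252),"t grip")
blobs(s,(95,155,185,240),"s mach");blobs(t,(335,165,420,250),"t mach")
def cr(c,u,v,r=37): return cv2.resize(c["color"][v-r:v+r,u-r:u+r],(400,300) if 0 else (300,300),interpolation=cv2.INTER_CUBIC)
cv2.imwrite("pics/m0.png",np.vstack([np.hstack([cr(s,285,165),cr(s,136,195,50)]),np.hstack([cr(t,218,230),cr(t,382,207,50)])]))
E
```

```text
s grip [281, 147, 10, 17, 68] [286.  154.2]
s grip [280, 152, 1, 1, 1] [280. 152.]
t grip [210, 220, 9, 16, 70] [214.3 227.3]
s mach [129, 167, 2, 3, 6] [129.5 168. ]
s mach [139, 208, 3, 4, 10] [139.8 209.7]
t mach [374, 174, 3, 5, 10] [375.3 176. ]
t mach [389, 231, 3, 6, 12] [390.2 233.7]
```

View pics/m0.png

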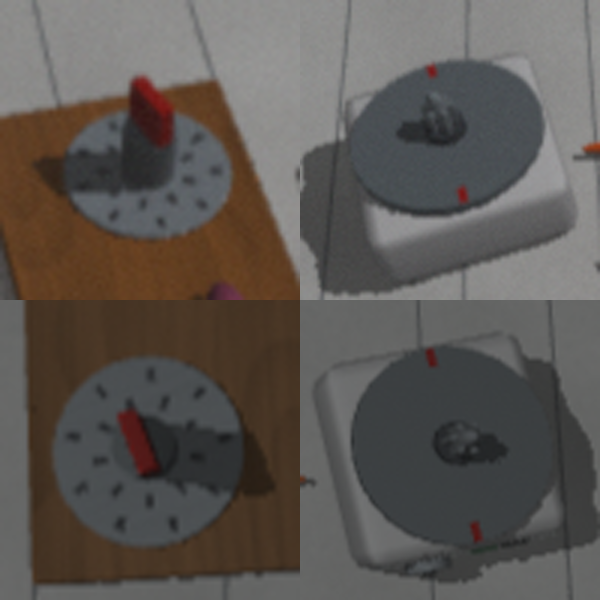

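```bash
cat > m.py <<'E'
from h import *
from scipy.optimize import least_squares
def circ(c,m,z,r):
    m=cv2.morphologyEx(m,cv2.MORPH_CLOSE,np.ones((5,5)))
    k=max(cv2.findContours(m,0,1)[0],key=cv2.contourArea)
    k=cv2.convexHull(k)[:,0] if 0 else k[:,0]
    p=np.array([onz(c,u,z)[:2] for u in k])
    f=least_squares(lambda x:np.hypot(*(p-x[:2]).T)-x[2],[*p.mean(0),r],loss="soft_l1",f_scale=.0015)
    return f.x.round(4),np.median(abs(f.fun)).round(4),len(k)
E
python3 - <<'E'
from m import *
s,t=load("scene0.npz"),load("top0.npz")
for c,w,wd in((s,(258,145,312,192),(98,160,172,218)),(t,(190,203,246,256),(345,168,421,244))):
    hsv=cv2.cvtColor(c["color"],cv2.COLOR_BGR2HSV).astype(int)
    def win(m,w):
        o=np.zeros(m.shape,np.uint8);o[w[1]:w[3],w[0]:w[2]]=m[w[1]:w[3],w[0]:w[2]]*255;return o
    mp=win((hsv[...,1]<95)|((hsv[...,0]>80)&(hsv[...,0]<130)),w)
    print("plate",circ(c,mp,.02,.07))
    x,y=(w[0]+w[2])//2,0
    print("deck hsv",hsv[200,365] if c is t else hsv[195,115])
    v=110 if c is s else 0
    md=win(hsv[...,2]<(125 if c is s else 88),wd)
    print("deck",circ(c,md,.105,.095))
    m=redmask(c["color"],(265,135,310,185) if c is s else (195,208,242,252))
    ys,xs=np.nonzero(m);vx=np.c_[xs,ys].astype(np.float32)
    print("rect",cv2.minAreaRect(vx))
    cv2.imwrite("pics/mask_%s.png"%("s" if c is s else "t"),np.maximum(mp,md))
g=tri((s,t),((286,154.2),(214.3,227.3)));print("grip tri",g)
for a,b in(((129.5,168),(375.3,176)),((139.8,209.7),(390.2,233.7))):
    print("mark",tri((s,t),(a,b)),onz(s,a,.106)[:2],onz(t,b,.106)[:2])
# grip bar axis: corners projection for candidate yaw done later
for uv in((210.5,220),(219,235)): pass
E
```

```text
plate (array([0.4335, 0.2758, 0.0926]), np.float64(0.0074), 181)
deck hsv [107  22  82]
deck (array([ 0.5339, -0.214 ,  0.1061]), np.float64(0.0082), 287)
rect ((285.7764587402344, 154.50587463378906), (16.106266021728516, 7.05607795715332), 57.52880859375)
plate (array([0.4636, 0.2662, 0.0698]), np.float64(0.0009), 134)
deck hsv [102  20  65]
deck (array([ 0.5216, -0.2121,  0.1115]), np.float64(0.0086), 378)
rect ((214.3793182373047, 227.44825744628906), (15.227017402648926, 4.456687927246094), 68.19859313964844)
grip tri [0.46463642 0.26845217 0.09888965]
mark [ 0.58095188 -0.16362228  0.24740886] [ 0.44431978 -0.22145961] [ 0.61067856 -0.18855092]
mark [ 0.46169859 -0.25803867 -0.0778398 ] [ 0.61007504 -0.18814473] [ 0.44690025 -0.22168403]
```

```bash
cat > m2.py <<'E'
from m import *
s,t=load("scene0.npz"),load("top0.npz")
def radial(c,ctr,z,r,band=.012):
    # subpixel strongest gradient along radii of a known circle; robust circle centre
    g=cv2.GaussianBlur(c["color"],(0,0),.8).astype(np.float32);rr=np.arange(r-band,r+band,.0005);P=[]
    for a in np.arange(0,2*np.pi,.05):
        q=np.array([[ctr[0]+x*np.cos(a),ctr[1]+x*np.sin(a),z] for x in rr]);uv=proj(c,q).astype(np.float32)
        v=cv2.remap(g,uv[:,:1],uv[:,1:],1)[:,0]
        d=np.abs(np.gradient(v,axis=0)).sum(1);i=d.argmax();P.append(q[i,:2])
    P=np.array(P)
    f=least_squares(lambda x:np.hypot(*(P-x[:2]).T)-r,ctr,loss="cauchy",f_scale=.001)
    return f.x.round(4),np.median(abs(f.fun)).round(4)
if __name__=="__main__":
  for n,c in(("s",s),("t",t)):
    print(n,"plate",radial(c,(.4636,.2665),.02,.07),"deck",radial(c,(.528,-.205),.105,.095))
  # grip axis angle: PCA of redness in both views, predicted vs yaw by outline hull of the box
  def hull(c,x,y,yaw):
    a=np.radians(yaw);C=np.array([[x+i*.022*np.cos(a)-j*.007*np.sin(a),y+i*.022*np.sin(a)+j*.007*np.cos(a),z] for i in(-1,1) for j in(-1,1) for z in(.07,.112)])
    return C,proj(c,C)
  for c,w in((s,(265,135,310,185)),(t,(195,208,242,252))):
    ys,xs=np.nonzero(redmask(c["color"],w,9));print("ext",xs.min(),xs.max(),ys.min(),ys.max())
    # left/right edge of long sides
    L=[];
    for y in range(ys.min()+2,ys.max()-1): 
        r=xs[ys==y];L.append((y,r.min(),r.max()))
    print(L)
    for yaw in(18,22,26):
        C,p=hull(c,.4642,.2668,yaw);print(yaw,p.min(0).round(1),p.max(0).round(1))
E
python3 m2.py
```

```text
s plate (array([0.4621, 0.2671]), np.float64(0.0011)) deck (array([ 0.5291, -0.2049]), np.float64(0.0034))
t plate (array([0.4639, 0.2665]), np.float64(0.001)) deck (array([ 0.5279, -0.2036]), np.float64(0.0012))
ext 280 290 147 163
[(149, np.int64(281), np.int64(284)), (150, np.int64(281), np.int64(286)), (151, np.int64(282), np.int64(287)), (152, np.int64(280), np.int64(288)), (153, np.int64(284), np.int64(289)), (154, np.int64(284), np.int64(290)), (155, np.int64(285), np.int64(290)), (156, np.int64(287), np.int64(289)), (157, np.int64(287), np.int64(289)), (158, np.int64(286), np.int64(289)), (159, np.int64(287), np.int64(289)), (160, np.int64(287), np.int64(289)), (161, np.int64(287), np.int64(289))]
18 [279.5 146.2] [290.6 165.5]
22 [279.1 146.3] [291.  165.4]
26 [278.8 146.4] [291.3 165.3]
ext 210 218 220 235
[(222, np.int64(210), np.int64(214)), (223, np.int64(211), np.int64(215)), (224, np.int64(211), np.int64(215)), (225, np.int64(211), np.int64(215)), (226, np.int64(212), np.int64(216)), (227, np.int64(212), np.int64(216)), (228, np.int64(213), np.int64(217)), (229, np.int64(213), np.int64(217)), (230, np.int64(213), np.int64(217)), (231, np.int64(214), np.int64(218)), (232, np.int64(214), np.int64(218)), (233, np.int64(215), np.int64(218))]
18 [209.2 218.6] [220.  236.4]
22 [208.7 218.6] [220.4 236.3]
26 [208.3 218.7] [220.9 236.3]
```

>>> {"api": "jog_arm", "payload": {"delta_pos": [[4,-5,0],[8,-10,0],[12,-15,0],[16,-20,0],[20,-25,0],[24,-30,0],[26.3,-32.5,0],[26.3,-32.5,-4],[26.3,-32.5,-7],[26.3,-32.5,-7]], "turn": [6,12,18,24,30,36,41.2,41.2,41.2,41.2], "grip": [0,0,0,0,0,0,0,0,0,0]}}

```text
time_s: 1.35
position: [0.461, 0.2662, 0.1503]
tcp_rot: [[-0.924, -0.383, -0.006], [-0.383, 0.924, -0.002], [0.007, 0.001, -1.0]]
force: [0.4, -0.6, -0.1]
opening: 1.005
grasp_force: 0.0
```

>>> {"api": "jog_arm", "payload": {"delta_pos": [[0.1,0,-3],[0.1,0,-6],[0.1,0,-7.2],[0.1,0,-7.2],[0.1,0,-7.2]], "turn": [0,0,0,0,0], "grip": [0,0,0,0,0]}}

```text
time_s: 1.98
position: [0.4649, 0.2675, 0.0817]
tcp_rot: [[-0.924, -0.383, 0.002], [-0.383, 0.924, 0.001], [-0.002, -0.0, -1.0]]
force: [-0.1, 0.3, -0.1]
opening: 0.999
grasp_force: 0.0
```

>>> {"api": "jog_arm", "payload": {"delta_pos": [[0,0,-0.2],[0,0,-0.2],[0,0,-0.2],[0,0,-0.2],[0,0,-0.2],[0,0,-0.2],[0,0,-0.2],[0,0,-0.2]], "turn": [0,0,0,0,0,0,0,0], "grip": [1,1,1,1,1,1,1,1]}}

```text
time_s: 2.98
position: [0.464, 0.2671, 0.0785]
tcp_rot: [[-0.924, -0.383, -0.0], [-0.383, 0.924, -0.0], [0.0, -0.0, -1.0]]
force: [-0.3, 0.0, -0.6]
opening: 0.174
grasp_force: 0.0
```

Run:
```python
from rig import *
for i in range(3):
    s=read_state();print(s["position"].round(4) if hasattr(s["position"],"round") else s["position"],s["opening"],s["force"],s["moment"],s["grasp_force"])
```

```text
[0.464  0.2671 0.0785] 0.17443830165558288 [-0.29784166  0.02234356 -0.58445784] [0.06009135 0.05976668 0.02493858] 0.0
[0.464  0.2671 0.0785] 0.17443830165558288 [-0.29784166  0.02234356 -0.58445784] [0.06009135 0.05976668 0.02493858] 0.0
[0.464  0.2671 0.0785] 0.17443830165558288 [-0.29784166  0.02234356 -0.58445784] [0.06009135 0.05976668 0.02493858] 0.0
```

Just about to touch (14/87 = 0.16); close further, then lift.

>>> {"api": "jog_arm", "payload": {"delta_pos": [[0,0,0],[0,0,0],[0,0,0],[0,0,2],[0,0,6],[0,0,10],[0,0,14],[0,0,17.5],[0,0,17.5],[0,0,17.5]], "turn": [0,0,0,0,0,0,0,0,0,0], "grip": [1,1,1,1,1,1,1,1,1,1]}}

```text
time_s: 4.22
position: [0.4627, 0.2667, 0.2521]
tcp_rot: [[-0.924, -0.383, -0.003], [-0.383, 0.924, -0.001], [0.003, 0.0, -1.0]]
force: [-0.1, 0.2, -2.7]
opening: 0.159
grasp_force: 30.0
```

>>> {"api": "jog_arm", "payload": {"delta_pos": [[0.6,-4.7,0],[1.3,-9.4,0],[1.9,-14.1,0],[2.6,-18.8,0],[3.2,-23.5,0],[3.8,-28.2,0],[4.5,-32.9,0],[5.1,-37.6,0],[5.8,-42.3,0],[6.4,-47.1,0],[6.4,-47.1,0],[6.4,-47.1,0]], "turn": [-10,-20,-30,-40,-50,-60,-70,-80,-90,-100,-101,-101], "grip": [1,1,1,1,1,1,1,1,1,1,1,1]}}

```text
time_s: 5.72
position: [0.5266, -0.203, 0.2513]
tcp_rot: [[-0.2, 0.98, -0.004], [0.98, 0.2, 0.003], [0.004, -0.004, -1.0]]
force: [-0.7, 0.6, -2.6]
opening: 0.158
grasp_force: 30.0
```

```bash
cat > look.py <<'E'
import sys
from rig import *
from m2 import *
tag=sys.argv[1]
out=[]
for n in("scene","top"):
    c=capture(n);np.savez(n+tag,**c)
    u,v=proj(c,[.528,-.204,.17])[0].astype(int);r=50
    out.append(cv2.resize(c["color"][v-r:v+r,u-r:u+r],(400,400),interpolation=cv2.INTER_CUBIC))
cv2.imwrite(f"pics/l{tag}.png",np.hstack(out))
st=read_state();print({k:np.round(st[k],4).tolist() for k in("time_s","position","force","moment","opening","joint_positions")})
E
python3 look.py 1
```

```text
{'time_s': 5.825, 'position': [0.5271, -0.2023, 0.2523], 'force': [-0.3805, 0.0118, -2.5573], 'moment': [-0.0714, 0.0146, -0.0099], 'opening': 0.1587, 'joint_positions': [-32.3495, 23.6749, 88.7674, 0.0185, 67.7572, -43.9816]}
```

View pics/l1.png

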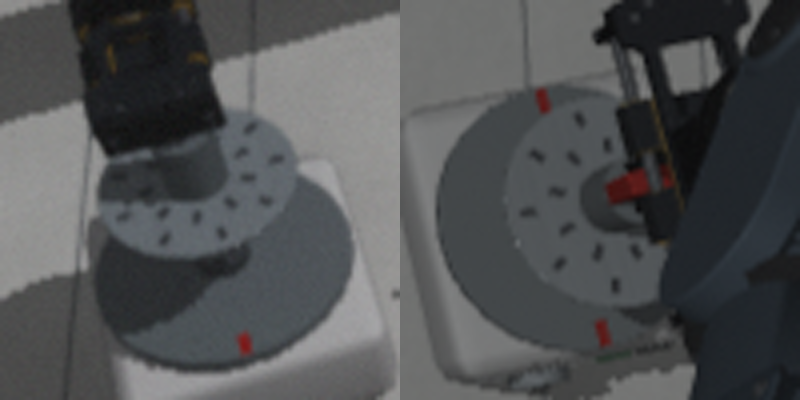

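Run:
```python
from m2 import *
for n in("scene","top"):
    c=load(n+"1.npz")
    for z in(.191,.194,.197): print(n,z,radial(c,(.527,-.2025),z,.07,.008))
```

```text
scene 0.191 (array([ 0.5235, -0.203 ]), np.float64(0.0014))
scene 0.194 (array([ 0.5262, -0.202 ]), np.float64(0.0012))
scene 0.197 (array([ 0.5284, -0.2011]), np.float64(0.0014))
top 0.191 (array([ 0.5275, -0.2034]), np.float64(0.002))
top 0.194 (array([ 0.5271, -0.2024]), np.float64(0.0027))
top 0.197 (array([ 0.5271, -0.2021]), np.float64(0.0029))
```

>>> {"api": "jog_arm", "payload": {"delta_pos": [[0.05,-0.15,-1],[0.05,-0.15,-2],[0.05,-0.15,-2.6],[0.05,-0.15,-2.6],[0.05,-0.15,-2.6]], "turn": [0,0,0,0,0], "grip": [1,1,1,1,1]}}

```text
time_s: 6.45
position: [0.5287, -0.2055, 0.2277]
tcp_rot: [[-0.2, 0.98, 0.0], [0.98, 0.2, -0.0], [-0.0, 0.0, -1.0]]
force: [0.8, 0.5, -2.6]
opening: 0.158
grasp_force: 30.0
```

>>> {"api": "jog_arm", "payload": {"delta_pos": [[-0.05,0.1,0],[-0.05,0.1,-0.3],[-0.05,0.1,-0.6],[-0.05,0.1,-0.9],[-0.05,0.1,-0.9]], "turn": [0,0,0,0,0], "grip": [1,1,1,1,1]}}

```text
time_s: 7.08
position: [0.5278, -0.2042, 0.2181]
tcp_rot: [[-0.2, 0.98, -0.001], [0.98, 0.2, 0.0], [0.001, -0.001, -1.0]]
force: [-0.2, 1.2, -1.8]
opening: 0.156
grasp_force: 30.0
```

>>> {"api": "jog_arm", "payload": {"delta_pos": [[0,0,-0.2],[0,0,-0.4],[0,0,-0.6],[0,0,-0.6]], "turn": [0,0,0,0], "grip": [1,1,1,1]}}

```text
time_s: 7.58
position: [0.5279, -0.2043, 0.2123]
tcp_rot: [[-0.2, 0.98, -0.0], [0.98, 0.2, 0.0], [0.0, -0.0, -1.0]]
force: [-0.4, -0.1, -2.9]
opening: 0.16
grasp_force: 30.0
```

>>> {"api": "jog_arm", "payload": {"delta_pos": [[0,0,-0.2],[0,0,-0.4],[0,0,-0.6],[0,0,-0.6]], "turn": [0,0,0,0], "grip": [1,1,1,1]}}

```text
time_s: 8.07
position: [0.5281, -0.2045, 0.2072]
tcp_rot: [[-0.2, 0.98, 0.0], [0.98, 0.2, -0.0], [-0.0, 0.0, -1.0]]
force: [-1.6, 0.6, 2.3]
opening: 0.16
grasp_force: 30.0
```

>>> {"api": "jog_arm", "payload": {"delta_pos": [[0,0,-0.1],[0,0,-0.1],[0,0,-0.1],[0,0,-0.1],[0,0,-0.1],[0,0,-0.1],[0,0,-0.1],[0,0,-0.1]], "turn": [0,-2,-4,-6,-8,-10,-12,-14], "grip": [1,1,1,1,1,1,1,1]}}

```text
time_s: 9.07
position: [0.528, -0.2045, 0.2051]
tcp_rot: [[0.045, 0.999, -0.0], [0.999, -0.045, -0.0], [-0.0, -0.0, -1.0]]
force: [-0.4, 0.4, -3.0]
opening: 0.157
grasp_force: 30.0
```

```bash
python3 -c "
from rig import *
s=read_state();print(s['moment'],s['position'],s['force'])"
```

```text
[-0.23583701  0.01198394  0.03530523] [ 0.52798819 -0.20454462  0.20514347] [-0.35236314  0.38826349 -2.98486067]
```

>>> {"api": "jog_arm", "payload": {"delta_pos": [[0,0,-0.2],[0,0,-0.4],[0,0,-0.6],[0,0,-0.8],[0,0,-0.8]], "turn": [0,0,0,0,0], "grip": [1,1,1,1,1]}}

```text
time_s: 9.7
position: [0.5281, -0.2046, 0.1974]
tcp_rot: [[0.043, 0.999, 0.0], [0.999, -0.043, -0.0], [-0.0, 0.0, -1.0]]
force: [0.5, -1.8, -3.2]
opening: 0.159
grasp_force: 30.0
```

>>> {"api": "jog_arm", "payload": {"delta_pos": [[0,0,-0.3],[0,0,-0.6],[0,0,-0.9],[0,0,-1.2],[0,0,-1.4],[0,0,-1.4]], "turn": [0,0,0,0,0,0], "grip": [1,1,1,1,1,1]}}

```text
time_s: 10.45
position: [0.5281, -0.2046, 0.1833]
tcp_rot: [[0.043, 0.999, 0.0], [0.999, -0.043, -0.0], [-0.0, 0.0, -1.0]]
force: [1.7, -1.4, -3.4]
opening: 0.159
grasp_force: 30.0
```

>>> {"api": "jog_arm", "payload": {"delta_pos": [[0,0,-0.2],[0,0,-0.4],[0,0,-0.5],[0,0,-0.5],[0,0,-0.5]], "turn": [0,0,0,0,0], "grip": [1,1,1,1,1]}}

```text
time_s: 11.08
position: [0.5282, -0.2048, 0.1795]
tcp_rot: [[0.043, 0.999, 0.001], [0.999, -0.043, -0.001], [-0.001, 0.001, -1.0]]
force: [-0.1, -2.9, 5.6]
opening: 0.159
grasp_force: 30.0
```

>>> {"api": "jog_arm", "payload": {"delta_pos": [[0,0,0],[0,0,0],[0,0,0],[0,0,0],[0,0,0],[0,0,0],[0,0,0],[0,0,0],[0,0,0],[0,0,0],[0,0,0],[0,0,0]], "turn": [-3,-7,-12,-17,-22,-27,-32,-37,-42,-47,-52,-57], "grip": [1,1,1,1,1,1,1,1,1,1,1,1]}}

```text
time_s: 12.58
position: [0.5279, -0.2047, 0.1795]
tcp_rot: [[0.862, 0.506, 0.0], [0.506, -0.862, -0.001], [-0.0, 0.001, -1.0]]
force: [-1.8, -1.7, 6.8]
opening: 0.155
grasp_force: 30.0
```

>>> {"api": "jog_arm", "payload": {"delta_pos": [[0,0,0],[0,0,0],[0,0,0],[0,0,0],[0,0,0],[0,0,0]], "turn": [-5,-10,-15,-19.1,-19.1,-19.1], "grip": [1,1,1,1,1,1]}}

```text
time_s: 13.32
position: [0.5278, -0.2045, 0.1795]
tcp_rot: [[0.98, 0.198, 0.0], [0.198, -0.98, -0.001], [-0.0, 0.001, -1.0]]
force: [-2.3, -1.1, 6.6]
opening: 0.154
grasp_force: 30.0
```

```bash
python3 look.py 2
```

```text
{'time_s': 13.425, 'position': [0.5278, -0.2045, 0.1795], 'force': [-1.2329, -1.5694, 6.4863], 'moment': [-0.3312, 0.4264, -0.0059], 'opening': 0.158, 'joint_positions': [-32.4737, 28.8118, 93.2076, -0.0273, 57.9668, 46.0984]}
```

View pics/l2.png

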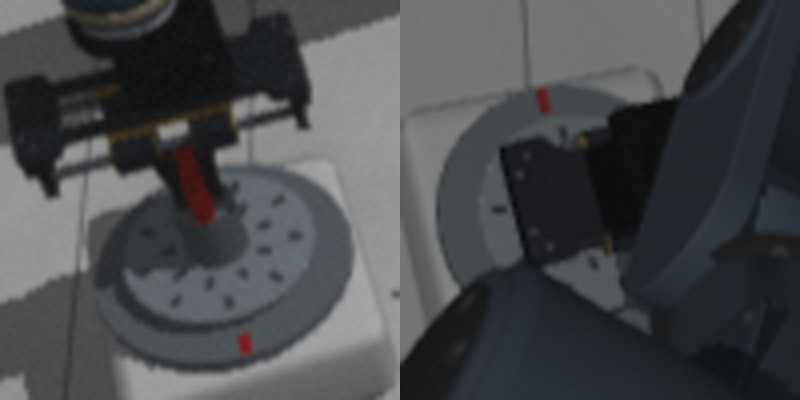

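The disc is home, with its red grip (about 195,185 in the left crop) in line with the marks. I'll let go and rise.

>>> {"api": "jog_arm", "payload": {"delta_pos": [[0,0,0.1],[0,0,0.1],[0,0,0.1],[0,0,0.1],[0,0,0.1],[0,0,0.1],[0,0,2],[0,0,5],[0,0,9],[-5,6,12],[-8,12,12],[-10,16,12]], "turn": [0,0,0,0,0,0,0,0,0,0,0,0], "grip": [1,0,0,0,0,0,0,0,0,0,0,0]}}

```text
time_s: 14.92
position: [0.4301, -0.0489, 0.299]
tcp_rot: [[0.98, 0.197, 0.002], [0.197, -0.98, -0.0], [0.002, 0.0, -1.0]]
force: [0.6, -0.2, 0.4]
opening: 1.0
grasp_force: 0.0
```

>>> {"api": "jog_arm", "payload": {"delta_pos": [[0,6,0],[0,10,0],[0,10,0],[0,10,0]], "turn": [0,0,0,0], "grip": [0,0,0,0]}}

```text
time_s: 15.42
position: [0.4311, 0.0496, 0.2984]
tcp_rot: [[0.98, 0.199, 0.0], [0.199, -0.98, -0.001], [0.0, 0.001, -1.0]]
force: [0.7, 0.2, -0.1]
opening: 0.997
grasp_force: 0.0
```

```bash
python3 look.py 3
python3 - <<'E'
from m2 import *
for n in("scene","top"):
    c=load(n+"3.npz");print(n,radial(c,(.528,-.2045),.121,.07,.008))
    u,v=proj(c,[.528,-.2045,.19])[0].astype(int)
    ys,xs=np.nonzero(redmask(c["color"],(u-14,v-14,u+14,v+14)));print(cv2.minAreaRect(np.c_[xs,ys].astype(np.float32)))
    for y in(9,11.4,14):
        a=np.radians(y);d=.022*np.array([np.cos(a),np.sin(a),0]);p=proj(c,[np.array([.528,-.2045,.213])-d,np.array([.528,-.2045,.213])+d]);print(y,np.degrees(np.arctan2(*(p[1]-p[0])[::-1])))
E
```

```text
{'time_s': 15.525, 'position': [0.4312, 0.049, 0.2983], 'force': [-0.2163, -0.5679, 0.297], 'moment': [-0.0513, 0.2177, 0.0469], 'opening': 0.9983, 'joint_positions': [-8.3272, 9.5328, 102.0683, -0.0225, 68.395, 70.3291]}
scene (array([ 0.5268, -0.2046]), np.float64(0.0009))
((127.08108520507812, 168.98648071289062), (19.070281982421875, 6.082762718200684), 80.53767395019531)
9 79.87980385802528
11.4 76.43039410466601
14 72.68017016646763
top (array([ 0.5287, -0.2039]), np.float64(0.0012))
((393.4500427246094, 199.8499755859375), (15.811387062072754, 9.803058624267578), 71.56504821777344)
9 -102.45875410057212
11.4 -104.7990876424032
14 -107.32145017053936
```

View pics/l3.png

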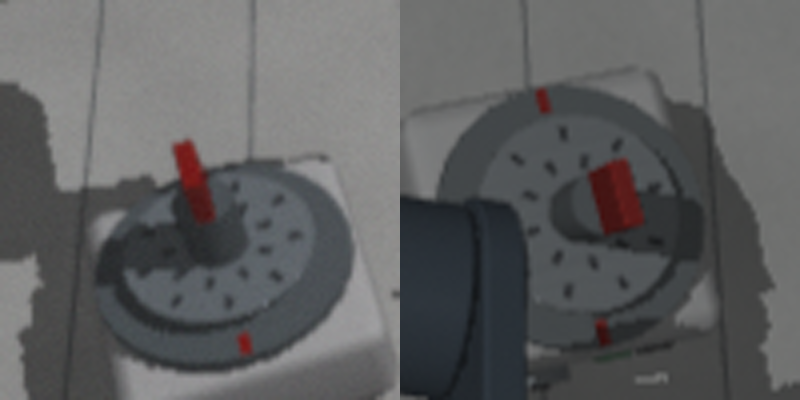

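The picture shows the disc flat on the collar with its grip (about 615,195 in the top crop) along the line of the two marks. It stands free and the arm is clear.

```bash
python3 -c "
from rig import *
print(hand_in())"
```

```text
the job is handed in; nothing more can be done
None
```

I handed the job in at about 15.5 s: the disc meshed and went fully home with its grip crosswise, was then turned in line with the red marks and let go, and the force readings stayed under 10 N throughout. No verdict came back.

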